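# Cull the twisted embossing plate

## Task

Take both embossing plates from the sloping rack and lay them embossed side up, side by side on the flat steel surface plate, and let go of them. Then press down on the corners of their all-green ends with your finger to find the twisted one, until you have pushed its raised corner right down and seen it rock. Lay the twisted one flat in the grey tray, embossed side up, and leave the flat one lying on the surface plate; do not push the brass weight about.

Things in the scene. Friction and masses are not known exactly. Their poses are not given: they have to be found in the camera images.
- plate_a: wood-backed embossing plate 150 x 56 x 14 mm (olive-green metal on wood, 0.13 to 0.27 kg); 15 mm at one end is bare steel: the heavy end. Origin: centre of the underside; x lengthwise to the light (green) end, y across, z out of the embossed top. Starts on the rack, steel end down at the lip. Grip it across the 56 mm at mid-length. One of plate_a, plate_b is twisted, the other flat
- plate_b: same size, look and frame as plate_a. The twisted one of the two, laid on the flat, rests on 3 corners: heavy end down, one light-end corner about 5 mm up. Pressed there (1 N is enough) it rocks by about 0.1 rad about a diagonal until that corner is down, and comes back when let go. The flat one does not move when pressed
- plate_a_left (a point): point on the underside of plate_a near a corner of its heavy end, at x = -67.5, y = +24 mm in its frame; for judging whether that corner lifts (3 mm or more over the surface plate) when the plate is rocked
- plate_a_right (a point): point on the underside of plate_a near a corner of its heavy end, at x = -67.5, y = -24 mm in its frame; for judging whether that corner lifts (3 mm or more over the surface plate) when the plate is rocked
- plate_b_left (a point): point on the underside of plate_b near a corner of its heavy end, at x = -67.5, y = +24 mm in its frame; for judging whether that corner lifts (3 mm or more over the surface plate) when the plate is rocked
- plate_b_right (a point): point on the underside of plate_b near a corner of its heavy end, at x = -67.5, y = -24 mm in its frame; for judging whether that corner lifts (3 mm or more over the surface plate) when the plate is rocked
- surface: flat ground steel surface plate fixed on the table, 240 (x) x 300 (y) x 25 mm high; origin: centre of its underside, so its top is at z = 25 mm in its frame. A brass weight stands on it near the middle of its far (+x) edge; the rest is free
- rack: dark wooden rack fixed on the table, 200 mm wide (y), base 160 mm (x); its board slopes up at 32 degrees from its front (-x) to its back (+x), from 30 to 128 mm high, with a low lip across its lower end. The plates lie lengthwise up the slope, centre lines at about y = +55 and -55 mm. Origin: centre of its underside
- tray: open grey steel tray fixed on the table, 240 (x) x 180 (y) x 35 mm high outside, walls and floor 5 mm; empty. Origin: centre of its underside
- weight: brass weight, 40 mm diameter, 48 mm high, standing on the surface plate near its far edge; origin: centre of its foot
There are look-alikes about, which are no part of the job. Leave any purple or red look-alike of the plate_b alone.

How it is judged (in metres and radians):
On the way, in this order (a step that is already met when the one before it is completed fails the run):
1. both plates lie on the surface plate, embossed side up, side by side and let go (x of plate_a in the frame of surface between -0.12 and 0.12 m and y of plate_a in the frame of surface between -0.15 and 0.15 m and z of plate_a in the frame of surface between 0.021 and 0.029 m and angle between each of plate_a, plate_b's own z axis and vertical below 0.12 rad and contact force between the fingers and plate_a below 0.05 N and x of plate_b in the frame of surface between -0.12 and 0.12 m and y of plate_b in the frame of surface between -0.15 and 0.15 m and z of plate_b in the frame of surface between 0.021 and 0.029 m and contact force between the fingers and plate_b below 0.05 N), for 0.2 s.
2. the twisted plate, lying on the surface plate, is made to rock: its raised corner is pressed right down with the fingers, so that the opposite corner, at the heavy end, lifts (((contact force between the fingers and plate_a above 1 N and contact force between plate_a and surface above 1 N and z of plate_a_left in the frame of surface between 0.028 and 0.034 m and z of plate_a_right in the frame of surface below 0.027 m and angle between plate_a's own z axis and vertical below 0.12 rad) or (contact force between the fingers and plate_a above 1 N and contact force between plate_a and surface above 1 N and z of plate_a_right in the frame of surface between 0.028 and 0.034 m and z of plate_a_left in the frame of surface below 0.027 m and angle between plate_a's own z axis and vertical below 0.12 rad) or (contact force between the fingers and plate_b above 1 N and contact force between plate_b and surface above 1 N and z of plate_b_left in the frame of surface between 0.028 and 0.034 m and z of plate_b_right in the frame of surface below 0.027 m and angle between plate_b's own z axis and vertical below 0.12 rad) or (contact force between the fingers and plate_b above 1 N and contact force between plate_b and surface above 1 N and z of plate_b_right in the frame of surface between 0.028 and 0.034 m and z of plate_b_left in the frame of surface below 0.027 m and angle between plate_b's own z axis and vertical below 0.12 rad))), for 0.1 s.
At the end, for the whole second after the job is handed in: The twisted plate lies embossed side up on the tray's floor (centre within 7 mm of it, tilt under 0.12 rad); the flat plate lies embossed side up on the surface plate (centre on it, within 4 mm of its top, tilt under 0.03 rad: the twisted one rests at 0.05); both let go and at rest (((x of plate_a in the frame of surface between -0.12 and 0.12 m and y of plate_a in the frame of surface between -0.15 and 0.15 m and z of plate_a in the frame of surface between 0.021 and 0.029 m and angle between plate_a's own z axis and vertical below 0.03 rad and contact force between the fingers and plate_a below 0.05 N and linear speed of each of plate_a, plate_b below 0.02 m/s and x of plate_b in the frame of tray between -0.09 and 0.09 m and y of plate_b in the frame of tray between -0.08 and 0.08 m and z of plate_b in the frame of tray between 0 and 0.012 m and angle between plate_b's own z axis and vertical below 0.12 rad and contact force between the fingers and plate_b below 0.05 N) or (x of plate_b in the frame of surface between -0.12 and 0.12 m and y of plate_b in the frame of surface between -0.15 and 0.15 m and z of plate_b in the frame of surface between 0.021 and 0.029 m and angle between plate_b's own z axis and vertical below 0.03 rad and contact force between the fingers and plate_b below 0.05 N and linear speed of each of plate_b, plate_a below 0.02 m/s and x of plate_a in the frame of tray between -0.09 and 0.09 m and y of plate_a in the frame of tray between -0.08 and 0.08 m and z of plate_a in the frame of tray between 0 and 0.012 m and angle between plate_a's own z axis and vertical below 0.12 rad and contact force between the fingers and plate_a below 0.05 N))); the robot touches nothing.
It fails at once if the weight is pushed more than 30 mm from its place (distance of weight from where it was at the start of the episode above 0.03 m).
It also fails if it takes over 72 s, if anything falls off the work surface, if the arm or the gripper's body presses on something with over 40 N, if the wrist force passes 120 N, or if a joint passes its speed limit or range.

## Robot

A 6-joint arm with a two-finger parallel gripper is mounted at the origin on the work surface. World frame = base frame: x ahead of the robot, y to its left, z up, the work surface at z = 0. Lengths are in m, angles in degrees, forces in N, time in s.
With the tool pointing down it reaches from about 0.375 to 0.825 m from the base axis. Payload 5.5 kg.
Tool frame: the origin (TCP) lies on the centre line of the jaws, within the pads' length; the fingertips stand 22 mm ahead of it and the grasp point (between the pads) lies 3 mm ahead of it; z points along the fingers, x is the direction in which the jaws open and shut, and the axes are right-handed (so a half turn about z gives the same grasp; the last joint's range is limited). The gripper opens to 85 mm and grips with 20 to 120 N. Pads are 22 mm wide; open, the fingers measure 114 mm over their backs; the gripper's body (76 mm by 85 mm) begins 54 mm behind the grasp point. The pads swing forward as they close: fully open they stand 13 mm farther back than shut.
Start: joints at [-65.546, 17.962, -2.699, 69.339, 0, 90], TCP at [0.248, -0.546, 0.253] pointing down, gripper open.
Joint ranges: [-152.73, 152.73], [-39.44, 99.34], [-58.76, 71.6], [-118.89, 123.64], [-81.53, 83.1], [-180, 180]. Speed limits (degrees/s): [136.94, 136.94, 172.46, 180, 180, 180].

## Interface

Orientations are given as [roll, pitch, yaw] about the fixed x, y, z axes, in that order (R = Rz(yaw) Ry(pitch) Rx(roll)).
In Python, from station import monitor, grab_frame, job_done, models gives the robot as it stands.
- The arm moves only by the tool step_arm, never from a script. Its argument "series" is text: rows parted by semicolons, each of 5 numbers parted by spaces: the finger opening in m, from 0 to 0.0854, then the shift along the tool's x, y, z in m, then the turn about the tool's z in degrees. A call has 1 to 12 rows; each row shifts and turns the commanded pose from where the row before left it, along the tool's axes as they then stand; what a row does not reach is not made up. A row lasts 1/12 s, in which the tool goes at most 41.7 mm and 7.16 degrees, less where a joint would pass 70% of its speed; a pose out of reach is approached as far as the arm can. A call is refused whole if a number of a shift passes 0.0417 or a number of a turn 7.16, either way. A call with a gripper value outside its range is refused whole. The fingers move at their own pace and stop on an object; the grip force is fixed at half the most. Time passes only in rows, so rows that do not move let the fingers close. It gives the time, the measured TCP pose, the force and the opening at its end, in the units of the state.
- monitor.state(): the state, without advancing time (a new reading comes with each control period).
- grab_frame(name): name is "scene" or "top"; returns a dict with "image" (400x640x3 uint8, red, green, blue), "fov_y" (degrees; the focal length in pixels is half the picture's height over the tangent of half this angle, whatever the lens; pixels are square), "cx", "cy" (the principal point, pixels), "rvec" (rotation vector, rad) and "tvec" (3), from world to camera coordinates, as OpenCV has them. Camera axes: x right, y down, z forward; pixel columns grow to the right and rows downward; lengths in m; the calibration is good to about 2 mm. A picture is of the moment at which its call begins. There is no depth.
- job_done(): hands the job in, once; it reports no verdict.
Trained networks look in a picture, given as the dict that the camera call returned (one of the last four; its "shot" number tells which), for a name from the list of things; names that differ only in an ending like _2 or _b are one class to them, and where a whole thing is asked for, a point or a joint stands for the part that bears it (a point fixed in the world has none). Each returns a list of dicts, best first, with "confidence" (0 to 1); they miss things now and then, are a little off and sometimes report something else, mostly with a low value. They report only what shows in the picture. A call takes as long as a camera call. They do not tell look-alikes from the thing itself.
- models.look_for(picture, label): "at" ([x, y, z] in m, in world coordinates, good to about 4 mm: the middle of the surface that is visible of it).
- models.tip_of(picture, label): "at" ([x, y, z] in m, in world coordinates, good to about 4 mm: a listed point, or the origin of a listed thing).
The state is a dict: "clock": time; "qpos": joint angles; "qvel": joint speeds; "joint_torque": joint torques, N m; "position": TCP position; "eef_rot": TCP orientation; "ft_force": force on the tool from outside, world axes, zero at the start; "ft_torque": the same for the moment, N m; "gripper_width": opening from 0.0 (shut) to 1.0 (fully open).
Only numpy, scipy, OpenCV 4.12 (cv2) and the standard library are available. Lean on these libraries where they do the work, as an engineer would, in place of code of your own. Each camera call takes 0.05 s, during which the arm holds its last target. There are 200 camera calls.

## Working session

There is one attempt and no reset: what is moved stays moved. The work goes in short steps, Python scripts to look and compute and a tool call to move; the robot and the scene stay as the last step left them, time stands still between calls to the robot, and variables do not carry over. Pictures are saved under pics/ and viewed, about 8 in all and at most 12, crops included, and the job is handed in when it is done.

Besides the shell and the picture viewer there is one more tool, called after "Emit:" as name(argument=value, ...) on one line, values as JSON. step_arm: Moves the arm, as the interface text tells. Its arguments: {"type":"object","properties":{"series":{"type":"string"}},"required":["series"]}

```bash
ls; mkdir -p pics; cat > h.py <<'E'
import numpy as np, cv2
from station import monitor, grab_frame, job_done, models
def save(f,n): cv2.imwrite('pics/'+n,f['image'][:,:,::-1])
def cam(f):
    F=200/np.tan(np.radians(f['fov_y'])/2); K=np.array([[F,0,f['cx']],[0,F,f['cy']],[0,0,1]])
    R=cv2.Rodrigues(np.array(f['rvec'],float))[0]; return K,R,np.array(f['tvec'],float).ravel()
def proj(f,P):
    K,R,t=cam(f); p=(R@np.atleast_2d(P).T).T+t; p=p@K.T; return p[:,:2]/p[:,2:]
def ray(f,uv,z):
    K,R,t=cam(f); d=R.T@np.linalg.inv(K)@np.array([uv[0],uv[1],1.]); c=-R.T@t; return c+d*(z-c[2])/d[2]
E
python3 - <<'E'
from h import *
print(monitor.state())
for n in('scene','top'):
    f=grab_frame(n); save(f,n+'0.png'); K,R,t=cam(f); print(n,f['fov_y'],f['cx'],f['cy'],'cam at',(-R.T@t).round(3))
    for l in('plate_a','surface','rack','tray','weight','plate_a_left','plate_a_right'):
        for fn in('look_for','tip_of'):
            for d in getattr(models,fn)(f,l)[:4]: print(l,fn,np.round(d['at'],3),round(d['confidence'],2),proj(f,d['at']).round(0))
E
```

```text
pics
{'clock': 0.0, 'qpos': array([-6.55456402e+01,  1.80027161e+01, -2.75405250e+00,  6.93391594e+01,
       -1.12905328e-03,  8.99983401e+01]), 'qvel': array([-0.04135305,  0.08467086, -0.01938506, -0.03782851, -0.00638089,
       -0.02926164]), 'joint_torque': array([ 8.40791927e-04, -5.39580274e+01,  3.39755738e+01,  1.92738842e-02,
        2.49769473e-04,  2.62490266e-05]), 'position': array([ 0.2481545 , -0.54569152,  0.2524513 ]), 'eef_rot': array([ 1.79998874e+02,  9.59280360e-02, -6.55439804e+01]), 'ft_force': array([ 0.4041907 , -0.23002021,  0.03766441]), 'ft_torque': array([ 0.00092271, -0.02217338, -0.0256028 ]), 'gripper_width': 0.9987734359834414}
scene 51.928172471677414 320.0849732211447 195.34214924294702 cam at [ 1.433 -0.461  0.924]
plate_a look_for [ 0.532 -0.408  0.108] 0.75 [[218. 223.]]
plate_a look_for [ 0.521 -0.3    0.099] 0.74 [[254. 214.]]
plate_a look_for [ 0.305 -0.362  0.016] 0.65 [[223. 197.]]
plate_a look_for [ 0.314 -0.58   0.016] 0.59 [[157. 213.]]
plate_a tip_of [ 0.292 -0.362 -0.003] 0.84 [[223. 199.]]
plate_a tip_of [ 0.3   -0.584 -0.001] 0.79 [
[... 1497 characters left out ...]
250.]]
surface look_for [ 0.544 -0.012  0.029] 0.57 [[300. 185.]]
surface tip_of [ 0.543 -0.021  0.001] 0.9 [[302. 186.]]
rack look_for [ 0.539 -0.344  0.09 ] 0.93 [[393. 184.]]
rack tip_of [ 0.511 -0.349  0.002] 0.58 [[390. 194.]]
tray look_for [0.544 0.351 0.004] 0.56 [[203. 186.]]
tray tip_of [ 0.539  0.346 -0.004] 0.8 [[204. 188.]]
tray tip_of [ 0.437 -0.317  0.036] 0.2 [[383. 213.]]
weight tip_of [ 0.635 -0.034  0.026] 0.65 [[305. 160.]]
plate_a_left look_for [ 0.498 -0.404  0.085] 0.85 [[410. 195.]]
plate_a_left tip_of [ 0.44  -0.386  0.036] 0.67 [[402. 212.]]
plate_a_right look_for [ 0.499 -0.401  0.08 ] 0.88 [[408. 195.]]
plate_a_right tip_of [ 0.445 -0.431  0.03 ] 0.93 [[414. 211.]]
```

```bash
python3 -c "
import cv2
a=cv2.imread('pics/top0.png')[120:290,170:490];b=cv2.imread('pics/scene0.png')[150:300,130:490]
a=cv2.resize(a,(600,319),interpolation=cv2.INTER_CUBIC);b=cv2.resize(b,(600,250),interpolation=cv2.INTER_CUBIC)
cv2.imwrite('pics/both0.png',cv2.vconcat([a,b]))"
```

```text
(no output)
```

View pics/both0.png

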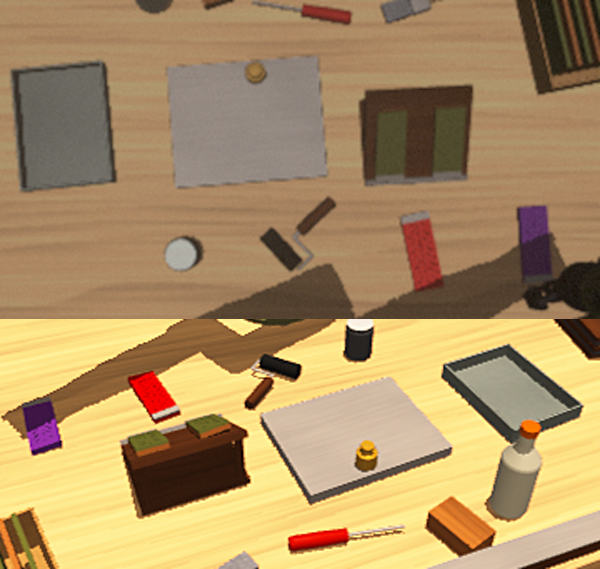

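The crop shows the rack with its two green plates (crop x 378–467, y 107–178), the surface plate at about (247,122), the tray at about (63,125), and red and purple decoys on the table. Next I'll work out the yaws.

```bash
python3 - <<'E'
from h import *
f=grab_frame('top')
def C(l,z):
    P=np.array([ray(f,(170+u*320/600,120+v*170/319),z)[:2] for u,v in l]); return P
for n,l,z in(('surf',[(168,67),(318,56),(327,178),(177,187)],.025),('tray',[(12,70),(105,62),(115,182),(22,190)],.035)):
    P=C(l,z); print(n,P.round(3).tolist(),P.mean(0).round(3)); d=P[1]-P[0]; e=P[0]-P[3]
    print(np.degrees([np.arctan2(d[0],-d[1]),np.arctan2(-e[1],e[0])]), np.linalg.norm(d),np.linalg.norm(e))
# green masks on the rack
h=cv2.cvtColor(f['image'],cv2.COLOR_RGB2HSV); m=((h[:,:,0]>26)&(h[:,:,0]<60)&(h[:,:,1]>60)).astype(np.uint8); m[:,:360]=0;m[:,425:]=0;m[:170]=0;m[220:]=0
n,L,S,c=cv2.connectedComponentsWithStats(m)
s=np.tan(np.radians(32))
for i in range(1,n):
    if S[i,4]<80: continue
    v,u=np.where(L==i); K,R,t=cam(f); o=-R.T@t
    D=(R.T@np.linalg.inv(K)@np.c_[u,v,u*0+1].T).T
    # plane of plate tops: z = 0.0875 + s*(x-.494)
    k=(.0875+s*(o[0]-.494)-o[2])/(D[:,2]-s*D[:,0]); X=o+D*k[:,None]
    X2=X.copy(); X2[:,0]/=np.cos(np.radians(32)); r=cv2.minAreaRect(X2[:,:2].astype(np.float32)*1000)
    print(S[i],r,'centre',X.mean(0).round(3), X.min(0).round(3),X.max(0).round(3))
E
```

```text
surf [[0.653, 0.136], [0.673, -0.16], [0.431, -0.175], [0.416, 0.118]] [ 0.543 -0.02 ]
[ 3.88337184 -4.29431   ] 0.297458296648554 0.23764762240347492
tray [[0.647, 0.44], [0.662, 0.258], [0.426, 0.238], [0.412, 0.418]] [0.537 0.338]
[ 4.62702076 -5.46275079] 0.18217217109432524 0.2359728472235214
```

```bash
python3 - <<'E'
from h import *
f=grab_frame('top'); im=f['image'].astype(int)
print(im[195,378],im[195,394],im[195,409])
m=((im[:,:,1]>=im[:,:,0]-3)&(im[:,:,1]-im[:,:,2]>15)).astype(np.uint8); m[:,362:]*=1
m[:,:362]=0;m[:,425:]=0;m[:168]=0;m[225:]=0
m=cv2.morphologyEx(m,cv2.MORPH_OPEN,np.ones((3,3),np.uint8))
n,L,S,c=cv2.connectedComponentsWithStats(m); s=np.tan(np.radians(32)); K,R,t=cam(f); o=-R.T@t
for i in range(1,n):
    if S[i,4]<80: continue
    v,u=np.where(L==i); D=(R.T@np.linalg.inv(K)@np.c_[u,v,u*0+1].T).T
    k=(.0875+s*(o[0]-.494)-o[2])/(D[:,2]-s*D[:,0]); X=o+D*k[:,None]
    X[:,0]/=np.cos(np.radians(32)); r=cv2.minAreaRect(X[:,:2].astype(np.float32)*1000)
    X[:,0]*=np.cos(np.radians(32)); print(S[i],r,'centre',X.mean(0).round(3),X.min(0).round(3),X.max(0).round(3))
    e=[X[v==q][:,1].mean() for q in range(v.min(),v.max()+1)]; print(np.round(e,4))
E
```

```text
[79 74 47] [75 52 37] [78 74 43]
```

Emit:
step_arm(series="0.085 0 0 0 -7;0.085 0 0 0 -7;0.085 0 0 0 -7;0.085 0 0 0 -7")

```text
clock: 1.93
position: [0.2484, -0.5462, 0.2533]
eef_rot: [180.0, 0.0, -37.2]
ft_force: [-0.0, 0.0, 0.0]
gripper_width: 0.996
```

```bash
python3 - <<'E'
from h import *
f=grab_frame('top'); im=f['image'].astype(int)
m=((im[:,:,1]>=im[:,:,0]*.85)&(im[:,:,1]-im[:,:,2]>18)).astype(np.uint8)
m[:,:362]=0;m[:,425:]=0;m[:168]=0;m[225:]=0
m=cv2.morphologyEx(m,cv2.MORPH_OPEN,np.ones((3,3),np.uint8))
n,L,S,c=cv2.connectedComponentsWithStats(m); s=np.tan(np.radians(32)); K,R,t=cam(f); o=-R.T@t
for i in range(1,n):
    if S[i,4]<80: continue
    v,u=np.where(L==i); D=(R.T@np.linalg.inv(K)@np.c_[u,v,u*0+1].T).T
    k=(.0875+s*(o[0]-.494)-o[2])/(D[:,2]-s*D[:,0]); X=o+D*k[:,None]
    X[:,0]/=np.cos(np.radians(32)); r=cv2.minAreaRect(X[:,:2].astype(np.float32)*1000)
    X[:,0]*=np.cos(np.radians(32)); print(S[i],r,'centre',X.mean(0).round(3),X.min(0).round(3),X.max(0).round(3))
    e=[X[v==q][:,1].mean() for q in range(v.min(),v.max()+1)]; print(np.round(e,3))
E
```

```text
[401 177  17  35 521] ((588.8090209960938, -400.8727111816406), (134.89324951171875, 54.604000091552734), 2.205376625061035) centre [ 0.5   -0.401  0.092] [ 0.442 -0.429  0.055] [ 0.557 -0.371  0.127]
[-0.419 -0.399 -0.397 -0.398 -0.398 -0.399 -0.399 -0.399 -0.4   -0.4
 -0.4   -0.401 -0.399 -0.4   -0.4   -0.4   -0.401 -0.401 -0.402 -0.402
 -0.402 -0.401 -0.401 -0.402 -0.402 -0.401 -0.401 -0.401 -0.402 -0.402
 -0.403 -0.403 -0.403 -0.404 -0.393]
[370 179  17  35 510] ((582.2423095703125, -291.2680358886719), (134.86215209960938, 54.71940612792969), 1.5090540647506714) centre [ 0.495 -0.292  0.088] [ 0.436 -0.32   0.051] [ 0.551 -0.263  0.123]
[-0.31  -0.291 -0.29  -0.29  -0.29  -0.29  -0.291 -0.291 -0.291 -0.291
 -0.29  -0.29  -0.29  -0.291 -0.291 -0.291 -0.291 -0.291 -0.292 -0.292
 -0.292 -0.292 -0.293 -0.293 -0.293 -0.292 -0.292 -0.292 -0.294 -0.294
 -0.295 -0.293 -0.293 -0.294 -0.274]
```

Emit:
step_arm(series="0.085 0.01 -0.02 0 7;0.085 0.01 -0.03 0 7;0.085 0.01 -0.03 0 7;0.085 0 -0.03 0 7;0.085 0 -0.03 0 7;0.085 0 -0.03 0 7;0.085 0 -0.02 0 7;0.085 0 -0.02 0 1.8")

```text
clock: 2.65
position: [0.449, -0.4682, 0.2534]
eef_rot: [-180.0, 0.0, -88.7]
ft_force: [-0.7, -0.7, 0.2]
gripper_width: 0.999
```

Emit:
step_arm(series="0.085 -0.015 -0.008 0 -1.2;0.085 -0.03 -0.008 0 0;0.085 -0.03 -0.008 0 0;0.085 -0.03 -0.008 0 0;0.085 -0.03 -0.008 0 0;0.085 -0.025 -0.008 0.01 0;0.085 -0.0125 0 0.03 0;0.085 0 0 0.03 0;0.085 0 0 0.03 0;0.085 0 0 0.02 0;0.085 0 0 0 0")

```text
clock: 3.57
position: [0.4838, -0.2924, 0.129]
eef_rot: [179.6, 0.2, -87.2]
ft_force: [-1.1, 0.7, -0.1]
gripper_width: 0.993
```

```bash
python3 - <<'E'
from h import *
print(monitor.state()['position'],monitor.state()['eef_rot'])
f=grab_frame('top');g=grab_frame('scene')
for q in(f,g):
  for d in models.tip_of(q,'plate_a')[:4]: print(np.round(d['at'],3),round(d['confidence'],2))
a=cv2.resize(f['image'][150:250,330:450],(576,480),interpolation=cv2.INTER_CUBIC)
b=cv2.resize(g['image'][160:280,180:300],(480,480),interpolation=cv2.INTER_CUBIC)
im=cv2.hconcat([a[:,88:488],b[:,40:440]]);cv2.imwrite('pics/g1.png',im[:,:,::-1])
E
```

```text
[ 0.48379671 -0.29241844  0.12897715] [179.63015625   0.24956091 -87.16332133]
[ 0.301 -0.584 -0.001] 0.76
[ 0.495 -0.293  0.068] 0.68
[ 0.284 -0.363  0.002] 0.62
[ 0.638 -0.035  0.024] 0.29
[ 0.293 -0.36   0.   ] 0.85
[ 0.496 -0.408  0.074] 0.59
[ 0.494 -0.294  0.072] 0.59
[ 0.3   -0.586 -0.002] 0.55
```

View pics/g1.png

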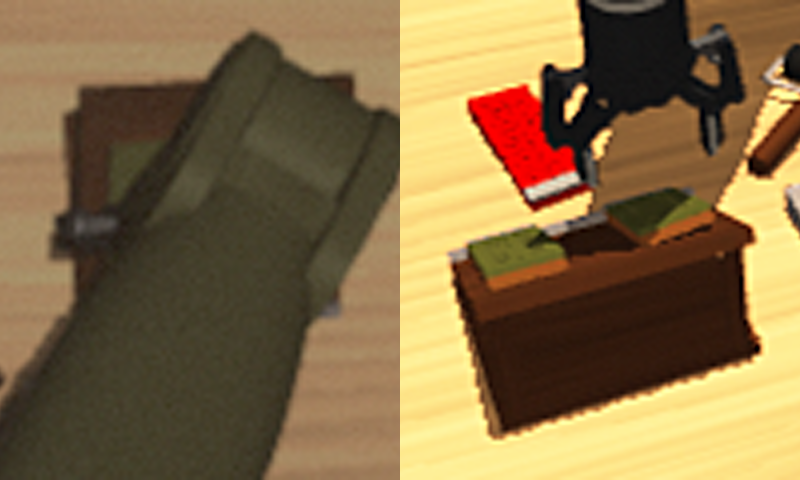

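The gripper's fingers (right half, (585,170) and (710,140)) straddle the left plate at (660,210). It needs about 7 mm more in +x, then I can descend.

Emit:
step_arm(series="0.085 0.001 -0.007 0.007 0;0.085 0 0 0.006 0;0.085 0 0 0.006 0;0.085 0 0 0.004 0;0.085 0 0 0.003 0;0.085 0 0 0 0")

```text
clock: 4.27
position: [0.4936, -0.2951, 0.1063]
eef_rot: [179.9, 0.1, -87.2]
ft_force: [-0.3, 0.4, -0.4]
gripper_width: 0.995
```

Emit:
step_arm(series="0.085 0 0 0.003 0;0.085 0 0 0.003 0;0.085 0 0 0.002 0;0.085 0 0 0 0")

```text
clock: 4.6
position: [0.4939, -0.2953, 0.0988]
eef_rot: [180.0, 0.0, -87.1]
ft_force: [-0.5, 0.2, -0.2]
gripper_width: 0.998
```

Emit:
step_arm(series="0.05 0 0 0 0;0.05 0 0 0 0;0.05 0 0 0 0;0.05 0 0 0 0;0.05 0 0 0 0;0.05 0 0 0 0")

```text
clock: 5.1
position: [0.4945, -0.2954, 0.1001]
eef_rot: [-180.0, -0.0, -87.2]
ft_force: [-1.0, 1.2, 5.0]
gripper_width: 0.627
```

Emit:
step_arm(series="0.03 0 0 -0.001 0;0.03 0 0 0 0;0.03 0 0 0 0;0.03 0 0 0 0")

```text
clock: 5.43
position: [0.4944, -0.2954, 0.1002]
eef_rot: [-180.0, 0.0, -87.1]
ft_force: [1.2, 0.3, -1.3]
gripper_width: 0.631
```

Emit:
step_arm(series="0.03 0 0 -0.003 0;0.03 0 0 -0.004 0;0.03 0 0 -0.006 0;0.03 0 0 -0.01 0;0.03 0 0 -0.015 0;0.03 0 0 -0.02 0;0.03 0 0 -0.02 0;0.03 0 0 -0.015 0;0.03 0 0 -0.01 0;0.03 0 0 0 0")

```text
clock: 6.27
position: [0.4956, -0.2963, 0.2064]
eef_rot: [-179.8, -0.2, -87.1]
ft_force: [1.0, -0.5, -2.3]
gripper_width: 0.633
```

```bash
python3 - <<'E'
from h import *
s=monitor.state();print(s['position'],s['gripper_width'],s['ft_force'],s['ft_torque'])
g=grab_frame('scene')
for d in models.tip_of(g,'plate_a')[:4]: print(np.round(d['at'],3),round(d['confidence'],2))
cv2.imwrite('pics/g2.png',cv2.resize(g['image'][120:280,180:340],(480,480),interpolation=cv2.INTER_CUBIC)[:,:,::-1])
E
```

```text
[ 0.49557373 -0.29629059  0.20641996] 0.6327487450817563 [ 0.98904257 -0.50422364 -2.25892378] [-0.01728595 -0.07352406 -0.01550298]
[ 0.292 -0.359 -0.002] 0.91
[ 0.494 -0.294  0.172] 0.75
[ 0.497 -0.406  0.072] 0.72
[ 0.299 -0.584 -0.002] 0.66
```

View pics/g2.png

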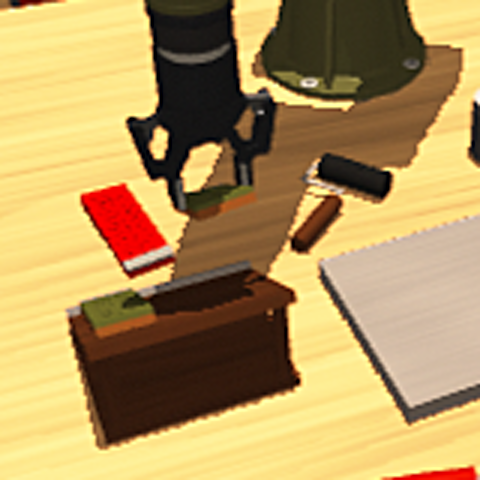

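Plate gripped and lifted, tilted in the jaws; the other still lies on the rack. I'll carry it over to the +y half of the surface plate.

Emit:
step_arm(series="0.03 -0.02 -0.004 0 -1.2;0.03 -0.036 -0.004 0 0;0.03 -0.04 -0.004 0 0;0.03 -0.04 -0.004 0 0;0.03 -0.04 -0.004 0 0;0.03 -0.04 -0.004 0 0;0.03 -0.04 -0.004 0 0;0.03 -0.04 -0.004 0.01 0;0.03 -0.036 -0.004 0.02 0;0.03 -0.02 -0.004 0.02 0;0.03 -0.006 -0.0035 0.02 0;0.03 0 0 0.01 0")

```text
clock: 7.37
position: [0.5119, 0.0518, 0.12]
eef_rot: [179.7, 0.7, -84.6]
ft_force: [-0.0, 0.0, -3.0]
gripper_width: 0.631
```

Emit:
step_arm(series="0.03 -0.004 -0.001 0 0;0.03 0 0 0 0;0.03 0 0 0.01 0;0.03 0 0 0.004 0;0.03 0 0 0 0")

```text
clock: 7.78
position: [0.5142, 0.0523, 0.1089]
eef_rot: [180.0, 0.8, -84.7]
ft_force: [-0.2, 0.5, -4.1]
gripper_width: 0.631
```

Emit:
step_arm(series="0.03 0 0 0.003 0;0.03 0 0 0.002 0;0.03 0 0 0.002 0;0.03 0 0 0.0 0")

```text
clock: 8.12
position: [0.5144, 0.0529, 0.1022]
eef_rot: [180.0, 0.8, -84.6]
ft_force: [-1.0, -0.2, -1.9]
gripper_width: 0.631
```

Emit:
step_arm(series="0.03 0 0 0.002 0;0.03 0 0 0.002 0;0.03 0 0 0.002 0;0.03 0 0 0 0")

```text
clock: 8.45
position: [0.5143, 0.0531, 0.096]
eef_rot: [180.0, 0.8, -84.6]
ft_force: [-0.8, -0.2, -2.3]
gripper_width: 0.631
```

Emit:
step_arm(series="0.03 0 0 0.002 0;0.03 0 0 0.002 0;0.03 0 0 0.002 0;0.03 0 0 0 0")

```text
clock: 8.78
position: [0.5166, 0.0534, 0.0914]
eef_rot: [-179.8, 0.8, -84.6]
ft_force: [3.4, 0.9, 4.9]
gripper_width: 0.633
```

Emit:
step_arm(series="0.03 0 -0.001 0.002 0;0.03 0 -0.001 0.002 0;0.03 0 -0.001 0.002 0;0.03 0 -0.001 0.002 0;0.03 0 0 0 0")

```text
clock: 9.2
position: [0.5213, 0.0542, 0.0838]
eef_rot: [-179.7, 0.9, -84.6]
ft_force: [4.9, 1.6, 6.4]
gripper_width: 0.631
```

Emit:
step_arm(series="0.03 0 -0.001 0.002 0;0.03 0 -0.001 0.002 0;0.03 0 -0.001 0.002 0;0.03 0 -0.0005 0.002 0;0.03 0 -0.0005 0.002 0;0.03 0 0 0 0")

```text
clock: 9.7
position: [0.5246, 0.0543, 0.0735]
eef_rot: [-179.8, 0.9, -84.6]
ft_force: [3.9, 0.9, 5.6]
gripper_width: 0.63
```

Emit:
step_arm(series="0.03 0 -0.0005 0.002 0;0.03 0 -0.0005 0.002 0;0.03 0 -0.0005 0.002 0;0.03 0 -0.0005 0.002 0;0.03 0 -0.0002 0.002 0;0.03 0 0 0 0")

```text
clock: 10.2
position: [0.5259, 0.0544, 0.063]
eef_rot: [-179.9, 0.8, -84.6]
ft_force: [3.9, -0.1, 5.0]
gripper_width: 0.628
```

Emit:
step_arm(series="0.03 0 0 0.002 0;0.03 0 0 0.002 0;0.03 0 0 0.001 0;0.03 0 0 0 0")

```text
clock: 10.53
position: [0.5248, 0.0543, 0.0574]
eef_rot: [-180.0, 0.8, -84.6]
ft_force: [3.5, -0.0, 4.4]
gripper_width: 0.628
```

```bash
python3 - <<'E'
from h import *
s=monitor.state();print(s['position'],s['gripper_width'],s['ft_force'],s['ft_torque'])
g=grab_frame('scene')
for d in models.tip_of(g,'plate_a')[:5]: print(np.round(d['at'],3),round(d['confidence'],2))
cv2.imwrite('pics/g3.png',cv2.resize(g['image'][140:280,250:450],(800,560),interpolation=cv2.INTER_CUBIC)[:,:,::-1])
E
```

```text
[0.52477206 0.05429754 0.0574127 ] 0.6284839484395809 [ 3.53044874 -0.04997982  4.42845886] [ 0.11599504 -0.23523719 -0.07150616]
[0.516 0.053 0.029] 0.82
[ 0.497 -0.404  0.072] 0.67
[ 0.292 -0.36  -0.002] 0.63
[ 0.301 -0.583  0.003] 0.61
```

View pics/g3.png

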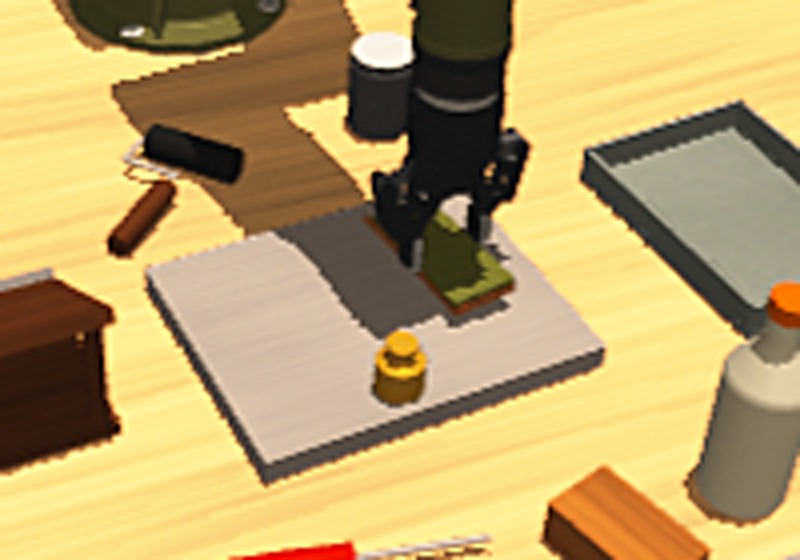

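The plate is nearly flat (light end near (470,290) slightly up). Lower a bit more.

Emit:
step_arm(series="0.03 0 0 0.002 0;0.03 0 0 0.002 0;0.03 0 0 0 0")

```text
clock: 10.88
position: [0.5244, 0.0543, 0.0531]
eef_rot: [180.0, 0.8, -84.6]
ft_force: [2.7, -0.9, 4.2]
gripper_width: 0.632
```

Emit:
step_arm(series="0.03 0 0 0.0015 0;0.03 0 0 0.0015 0;0.03 0 0 0 0")

```text
clock: 11.13
position: [0.5248, 0.0544, 0.0507]
eef_rot: [-180.0, 0.8, -84.5]
ft_force: [2.5, 1.2, 7.6]
gripper_width: 0.631
```

Emit:
step_arm(series="0.03 0 0 0.0015 0;0.03 0 0 0 0")

```text
clock: 11.3
position: [0.5248, 0.0544, 0.0505]
eef_rot: [-180.0, 0.8, -84.5]
ft_force: [-2.6, 0.1, 21.8]
gripper_width: 0.63
```

Emit:
step_arm(series="0.06 0 0 0 0;0.065 0 0 0 0;0.075 0 0 0 0;0.085 0 0 0 0;0.085 0 0 0 0;0.085 0 0 0 0")

```text
clock: 11.8
position: [0.5242, 0.0543, 0.0485]
eef_rot: [179.9, 0.8, -84.6]
ft_force: [0.4, -0.3, 0.3]
gripper_width: 0.991
```

Emit:
step_arm(series="0.085 0 0 -0.01 0;0.085 0 0 -0.025 0;0.085 0 0 -0.035 0;0.085 0 0 -0.035 0;0.085 0 0 -0.025 0;0.085 0.02 0 -0.01 0;0.085 0.04 0 0 0;0.085 0.04 0 0 0;0.085 0.04 0 0 0;0.085 0.04 0 0 0;0.085 0.02 0 0 0;0.085 0 0 0 0")

```text
clock: 12.8
position: [0.5441, -0.1509, 0.1867]
eef_rot: [-180.0, 0.7, -84.9]
ft_force: [-0.1, 0.3, -0.7]
gripper_width: 0.998
```

```bash
python3 - <<'E'
from h import *
s=monitor.state();print(s['position'],s['eef_rot'],s['gripper_width'],s['ft_force'])
g=grab_frame('scene');f=grab_frame('top')
for q in (g,f):
  for l in('plate_a','plate_a_left','plate_a_right'):
    for d in models.tip_of(q,l)[:4]: print(l,np.round(d['at'],3),round(d['confidence'],2))
cv2.imwrite('pics/g4.png',cv2.resize(g['image'][170:270,300:450],(750,500),interpolation=cv2.INTER_CUBIC)[:,:,::-1])
E
```

```text
[ 0.54409584 -0.15092719  0.18667671] [-179.96409073    0.72853108  -84.85508064] 0.9983587216942557 [-0.12326224  0.28087554 -0.72171131]
plate_a [ 0.294 -0.362 -0.002] 0.76
plate_a [ 0.298 -0.585  0.001] 0.76
plate_a [0.512 0.053 0.023] 0.74
plate_a_left [ 0.439 -0.383  0.033] 0.7
plate_a_right [ 0.446 -0.433  0.031] 0.82
plate_a [ 0.297 -0.583 -0.001] 0.85
plate_a [ 0.286 -0.361 -0.   ] 0.65
plate_a [0.516 0.054 0.025] 0.61
plate_a_left [ 0.442 -0.386  0.037] 0.63
plate_a_right [ 0.444 -0.43   0.03 ] 0.98
```

View pics/g4.png

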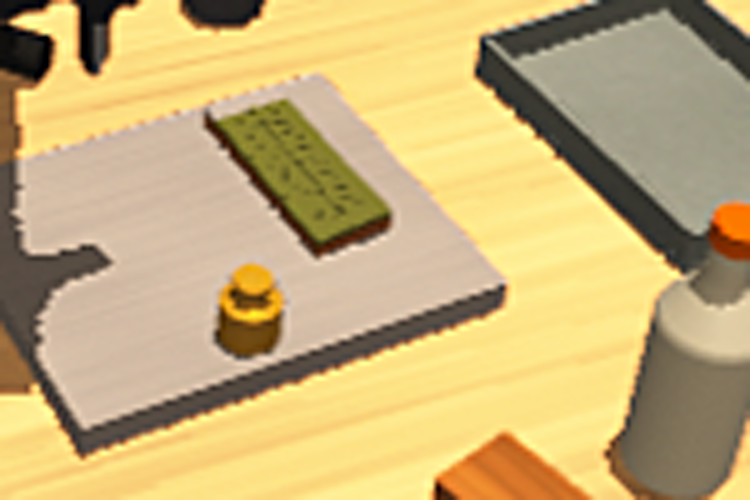

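Plate 1 lies on the surface plate (crop 205–390, 100–255), embossed side up and let go. Now the second.

Emit:
step_arm(series="0.085 0.015 0.005 0 2.4;0.085 0.03 0.008 0 0;0.085 0.034 0.01 0 0;0.085 0.034 0.01 0 0;0.085 0.034 0.01 0 0;0.085 0.034 0.01 0 0;0.085 0.034 0.01 0 0;0.085 0.024 0.006 0.01 0;0.085 0.01 0.0016 0.02 0;0.085 0 0 0.02 0;0.085 0 0 0.01 0;0.085 0 0 0 0")

```text
clock: 14.2
position: [0.4856, -0.3965, 0.1196]
eef_rot: [179.8, 1.0, -86.9]
ft_force: [0.1, 0.5, 0.4]
gripper_width: 0.994
```

Emit:
step_arm(series="0.085 0.006 -0.004 0.004 0.3;0.085 0.002 -0.001 0.005 0;0.085 0 0 0.004 0;0.085 0 0 0.003 0;0.085 0 0 0.003 0;0.085 0 0 0.002 0;0.085 0 0 0 0")

```text
clock: 14.78
position: [0.4922, -0.4055, 0.101]
eef_rot: [179.9, 0.9, -87.3]
ft_force: [-0.3, 1.2, 1.0]
gripper_width: 0.995
```

Emit:
step_arm(series="0.085 0 0 0.002 0;0.085 0 0 0.001 0;0.05 0 0 0 0;0.03 0 0 0 0;0.03 0 0 0 0;0.03 0 0 0 0;0.03 0 0 0 0;0.03 0 0 0 0;0.03 0 0 0 0")

```text
clock: 15.53
position: [0.4925, -0.4059, 0.0992]
eef_rot: [180.0, 0.8, -87.3]
ft_force: [-1.9, 1.1, 5.3]
gripper_width: 0.617
```

Emit:
step_arm(series="0.03 0 0 -0.003 0;0.03 0 0 -0.004 0;0.03 0 0 -0.006 0;0.03 0 0 -0.01 0;0.03 0 0 -0.015 0;0.03 0 0 -0.02 0;0.03 0 0 -0.02 0;0.03 0 0 -0.015 0;0.03 0 0 -0.01 0;0.03 0 0 0 0")

```text
clock: 16.37
position: [0.4938, -0.4083, 0.2045]
eef_rot: [-179.8, 0.7, -87.3]
ft_force: [0.1, -0.2, -1.3]
gripper_width: 0.614
```

```bash
python3 - <<'E'
from h import *
s=monitor.state();print(s['position'],s['gripper_width'],s['ft_force'],s['ft_torque'])
g=grab_frame('scene')
for d in models.tip_of(g,'plate_a')[:5]: print(np.round(d['at'],3),round(d['confidence'],2))
E
```

```text
[ 0.49375782 -0.40830732  0.20451521] 0.614355876164168 [ 0.1388801  -0.17930559 -1.26639031] [-0.03887825 -0.05402721 -0.00959454]
[ 0.3   -0.582 -0.002] 0.81
[0.514 0.055 0.023] 0.58
[ 0.293 -0.361  0.002] 0.56
```

Emit:
step_arm(series="0.03 -0.015 -0.004 0 -1.2;0.03 -0.03 -0.004 0 0;0.03 -0.034 -0.004 0 0;0.03 -0.034 -0.004 0 0;0.03 -0.034 -0.004 0 0;0.03 -0.034 -0.004 0 0;0.03 -0.034 -0.004 0 0;0.03 -0.034 -0.004 0.01 0;0.03 -0.034 -0.004 0.02 0;0.03 -0.023 -0.004 0.02 0;0.03 -0.005 -0.003 0.02 0;0.03 0 0 0.01 0")

```text
clock: 17.47
position: [0.5121, -0.09, 0.1226]
eef_rot: [179.7, 0.9, -85.8]
ft_force: [-0.3, 0.6, -2.5]
gripper_width: 0.615
```

Emit:
step_arm(series="0.03 0 0 0.003 0;0.03 0 0 0 0")

```text
clock: 17.63
position: [0.5131, -0.093, 0.1217]
eef_rot: [179.8, 0.9, -86.1]
ft_force: [0.4, -0.3, -1.8]
gripper_width: 0.616
```

Emit:
step_arm(series="0.03 0.004 -0.003 0.004 0;0.03 0.002 -0.001 0.005 0;0.03 0 0 0.005 0;0.03 0 0 0.004 0;0.03 0 0 0.003 0;0.03 0 0 0 0")

```text
clock: 18.13
position: [0.5181, -0.0984, 0.101]
eef_rot: [179.9, 0.9, -86.1]
ft_force: [-0.5, 0.4, -1.2]
gripper_width: 0.613
```

Emit:
step_arm(series="0.03 0 0 0.002 0;0.03 0 0 0.002 0;0.03 0 0 0.001 0;0.03 0 0 0 0")

```text
clock: 18.47
position: [0.5186, -0.0982, 0.0966]
eef_rot: [180.0, 0.8, -86.1]
ft_force: [0.4, 0.6, -1.8]
gripper_width: 0.615
```

Emit:
step_arm(series="0.03 0 0 0.002 0;0.03 0 -0.001 0.002 0;0.03 0 -0.001 0.002 0;0.03 0 0 0 0")

```text
clock: 18.8
position: [0.5214, -0.0981, 0.0908]
eef_rot: [-180.0, 0.8, -86.1]
ft_force: [0.8, -0.3, 0.6]
gripper_width: 0.613
```

Contact at about 0.092; now the flattening arc.

Emit:
step_arm(series="0.03 0 -0.001 0.002 0;0.03 0 -0.001 0.002 0;0.03 0 -0.001 0.002 0;0.03 0 -0.001 0.002 0;0.03 0 -0.0008 0.002 0;0.03 0 0 0 0")

```text
clock: 19.3
position: [0.5268, -0.0978, 0.0811]
eef_rot: [-179.9, 0.8, -86.1]
ft_force: [3.4, 0.5, 5.9]
gripper_width: 0.618
```

Emit:
step_arm(series="0.03 0 -0.0008 0.002 0;0.03 0 -0.0008 0.002 0;0.03 0 -0.0006 0.002 0;0.03 0 -0.0005 0.002 0;0.03 0 -0.0005 0.002 0;0.03 0 0 0 0")

```text
clock: 19.8
position: [0.5303, -0.0975, 0.0714]
eef_rot: [-179.9, 0.8, -86.1]
ft_force: [3.4, 0.5, 6.6]
gripper_width: 0.613
```

Emit:
step_arm(series="0.03 0 -0.0003 0.002 0;0.03 0 -0.0003 0.002 0;0.03 0 -0.0002 0.002 0;0.03 0 0 0.002 0;0.03 0 0 0.002 0;0.03 0 0 0 0")

```text
clock: 20.3
position: [0.5311, -0.0973, 0.0615]
eef_rot: [-179.9, 0.8, -86.1]
ft_force: [4.1, -0.2, 7.2]
gripper_width: 0.618
```

Emit:
step_arm(series="0.03 0 0 0.002 0;0.03 0 0 0.002 0;0.03 0 0 0 0")

```text
clock: 20.55
position: [0.5306, -0.0971, 0.0573]
eef_rot: [-179.9, 0.8, -86.1]
ft_force: [3.8, 1.1, 6.5]
gripper_width: 0.614
```

Emit:
step_arm(series="0.03 0 0 0.002 0;0.03 0 0 0.001 0;0.03 0 0 0 0")

```text
clock: 20.8
position: [0.531, -0.0973, 0.0545]
eef_rot: [-179.9, 0.8, -86.1]
ft_force: [3.5, 0.5, 8.1]
gripper_width: 0.616
```

Emit:
step_arm(series="0.03 0 0 0.0015 0;0.03 0 0 0.001 0;0.03 0 0 0 0")

```text
clock: 21.05
position: [0.5312, -0.0972, 0.0533]
eef_rot: [-179.8, 0.8, -86.1]
ft_force: [0.7, 0.7, 18.4]
gripper_width: 0.615
```

Emit:
step_arm(series="0.03 0 0 0.001 0;0.03 0 0 0 0")

```text
clock: 21.22
position: [0.5312, -0.0972, 0.0532]
eef_rot: [-179.8, 0.8, -86.1]
ft_force: [-2.6, 0.8, 26.7]
gripper_width: 0.611
```

Emit:
step_arm(series="0.06 0 0 -0.001 0;0.065 0 0 0 0;0.075 0 0 0 0;0.085 0 0 0 0;0.085 0 0 0 0;0.085 0 0 0 0")

```text
clock: 21.72
position: [0.5288, -0.0968, 0.0507]
eef_rot: [179.9, 0.8, -86.1]
ft_force: [-0.4, 0.0, -0.1]
gripper_width: 0.992
```

Emit:
step_arm(series="0.085 0 0 -0.01 0;0.085 0 0 -0.025 0;0.085 0 0 -0.03 0;0.085 0 0 -0.03 0;0.05 0 0.035 0 0;0.02 0 0.035 0 0;0 0 0.035 0 0;0 0 0.02 0 0;0 0 0 0 0;0 0 0 0 0")

```text
clock: 22.55
position: [0.4044, -0.1069, 0.1471]
eef_rot: [-180.0, 0.8, -86.1]
ft_force: [0.3, 0.3, -0.1]
gripper_width: 0.139
```

```bash
python3 - <<'E'
from h import *
s=monitor.state();print(s['position'],s['eef_rot'],s['gripper_width'],s['ft_force'])
g=grab_frame('scene');f=grab_frame('top')
for q in (g,f):
  for l in('plate_a','plate_a_left','plate_a_right','weight'):
    for d in models.tip_of(q,l)[:4]: print(l,np.round(d['at'],3),round(d['confidence'],2))
a=cv2.resize(g['image'][170:270,280:430],(750,500),interpolation=cv2.INTER_CUBIC)
cv2.imwrite('pics/g5.png',a[:,:,::-1])
cv2.imwrite('pics/g5t.png',cv2.resize(f['image'][135:235,250:360],(660,600),interpolation=cv2.INTER_CUBIC)[:,:,::-1])
E
```

```text
[ 0.4044156  -0.10692735  0.14709867] [-179.95856679    0.81773806  -86.11804189] 0.1388432112107158 [ 0.2580995   0.29899354 -0.11338449]
plate_a [0.513 0.054 0.025] 0.91
plate_a [ 0.298 -0.584  0.   ] 0.89
plate_a [ 0.522 -0.096  0.028] 0.62
plate_a [ 0.29  -0.359 -0.001] 0.57
plate_a_left [ 0.453 -0.074  0.024] 0.92
plate_a_right [ 0.464 -0.126  0.024] 0.82
weight [ 0.636 -0.038  0.027] 0.48
weight [ 0.462 -0.127  0.024] 0.39
weight [0.45  0.02  0.027] 0.21
plate_a [ 0.299 -0.585 -0.001] 0.95
plate_a [0.516 0.055 0.023] 0.93
plate_a [ 0.526 -0.098  0.027] 0.9
plate_a [ 0.288 -0.363  0.001] 0.56
weight [0.443 0.072 0.023] 0.57
weight [ 0.638 -0.032  0.026] 0.47
```

View pics/g5.png

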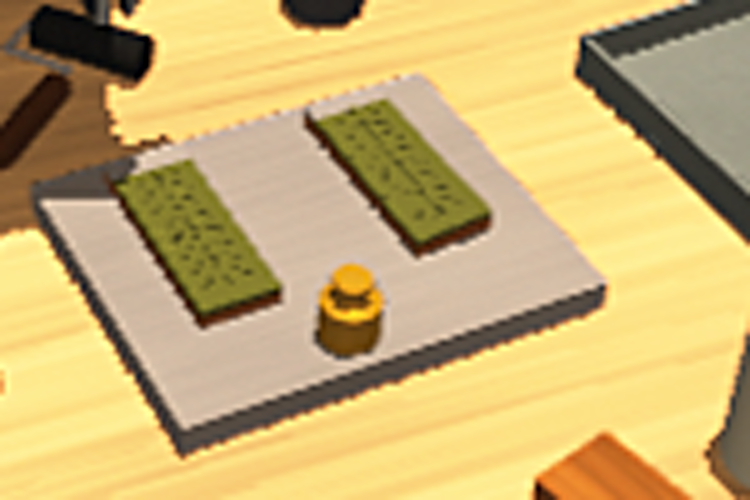

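View pics/g5t.png

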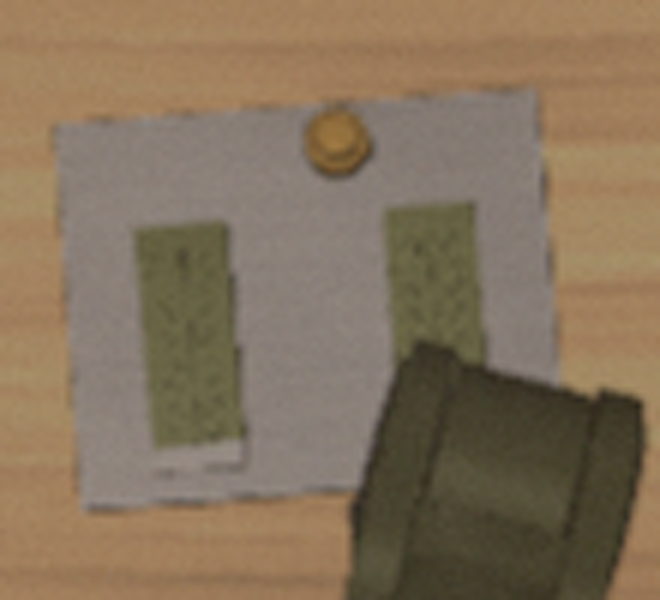

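Both plates lie side by side on the surface plate, embossed side up: left one at top crop (190,340), right one at (435,280). The weight at (338,142) hasn't moved. The networks put the right plate about 3 mm higher, so I'll probe that one first, starting with its −y light corner.

Emit:
step_arm(series="0 0.004 -0.015 0 0;0 0.004 -0.025 0 0;0 0.004 -0.03 0 0;0 0.004 -0.03 0 0;0 0.004 -0.03 0 0;0 0.004 -0.03 0 0;0 0 -0.018 0.01 0;0 0 -0.008 0.02 0;0 0 0 0.02 0;0 0 0 0.01 0;0 0 0 0.005 0;0 0 0 0 0")

```text
clock: 24.05
position: [0.5907, -0.1168, 0.0796]
eef_rot: [179.8, 0.9, -86.1]
ft_force: [-1.0, -0.4, 0.2]
gripper_width: -0.0
```

Emit:
step_arm(series="0 0 0 0 0")

```text
clock: 24.13
position: [0.5919, -0.1172, 0.0813]
eef_rot: [180.0, 0.8, -86.1]
ft_force: [-1.0, -0.6, 0.5]
gripper_width: 0.002
```

Emit:
step_arm(series="0 0 0 0.005 0;0 0 0 0.004 0;0 0 0 0.003 0;0 0 0 0 0;0 0 0 0 0")

```text
clock: 24.55
position: [0.5918, -0.1169, 0.0689]
eef_rot: [180.0, 0.8, -86.1]
ft_force: [0.1, -0.2, -0.6]
gripper_width: -0.002
```

Emit:
step_arm(series="0 0 0 0.0015 0;0 0 0 0.0015 0;0 0 0 0 0")

```text
clock: 24.8
position: [0.5919, -0.1168, 0.0657]
eef_rot: [180.0, 0.8, -86.1]
ft_force: [0.2, -0.5, 1.1]
gripper_width: -0.001
```

Emit:
step_arm(series="0 0 0 0.001 0;0 0 0 0.001 0;0 0 0 0 0")

```text
clock: 25.05
position: [0.5918, -0.1168, 0.0637]
eef_rot: [180.0, 0.8, -86.1]
ft_force: [0.3, -0.2, -0.1]
gripper_width: -0.001
```

Emit:
step_arm(series="0 0 0 0.001 0;0 0 0 0.001 0;0 0 0 0 0")

```text
clock: 25.3
position: [0.5918, -0.1168, 0.0617]
eef_rot: [180.0, 0.8, -86.1]
ft_force: [0.7, 0.2, 0.1]
gripper_width: 0.001
```

Emit:
step_arm(series="0 0 0 0.001 0;0 0 0 0.0005 0;0 0 0 0 0")

```text
clock: 25.55
position: [0.592, -0.1168, 0.0611]
eef_rot: [180.0, 0.8, -86.1]
ft_force: [-3.0, 0.8, 6.5]
gripper_width: 0.002
```

This corner is hard at plate-top height (0.061 − 0.022 = 0.039), so it's already down. Next, the +y corner.

Emit:
step_arm(series="0 0 0 -0.012 0;0 -0.015 0 0 0;0 -0.022 0 0 0;0 -0.01 0 0 0;0 0 0 0 0;0 0 0 0.003 0;0 0 0 0.002 0;0 0 0 0 0")

```text
clock: 26.22
position: [0.5883, -0.0705, 0.0674]
eef_rot: [179.9, 0.8, -86.1]
ft_force: [-0.0, -0.3, 0.2]
gripper_width: -0.003
```

Emit:
step_arm(series="0 0 0 0.001 0;0 0 0 0.001 0;0 0 0 0 0")

```text
clock: 26.47
position: [0.5886, -0.0704, 0.0657]
eef_rot: [179.9, 0.8, -86.1]
ft_force: [-0.4, -0.5, 0.5]
gripper_width: -0.001
```

Emit:
step_arm(series="0 0 0 0.001 0;0 0 0 0.001 0;0 0 0 0 0")

```text
clock: 26.72
position: [0.5886, -0.07, 0.0638]
eef_rot: [180.0, 0.8, -86.1]
ft_force: [0.3, -0.1, 0.4]
gripper_width: -0.004
```

Emit:
step_arm(series="0 0 0 0.001 0;0 0 0 0.001 0;0 0 0 0 0")

```text
clock: 26.97
position: [0.5886, -0.0698, 0.0618]
eef_rot: [180.0, 0.8, -86.1]
ft_force: [-0.4, 0.3, -0.4]
gripper_width: -0.001
```

Emit:
step_arm(series="0 0 0 0.0008 0;0 0 0 0.0007 0;0 0 0 0 0")

```text
clock: 27.22
position: [0.5888, -0.0699, 0.0611]
eef_rot: [180.0, 0.8, -86.1]
ft_force: [-3.0, -0.4, 5.0]
gripper_width: -0.002
```

```bash
python3 - <<'E'
from h import *
s=monitor.state();print(s['position'],s['ft_force'])
g=grab_frame('scene'); save(g,'press_full.png')
a=cv2.imread('pics/g5.png')
b=cv2.resize(g['image'][170:270,280:430],(750,500),interpolation=cv2.INTER_CUBIC)[:,:,::-1]
cv2.imwrite('pics/g6.png',cv2.hconcat([a[100:400,80:480],b[100:400,80:480]]))
for l in('plate_a','plate_a_left','plate_a_right'):
    for d in models.tip_of(g,l)[:4]: print(l,np.round(d['at'],3),round(d['confidence'],2))
E
```

```text
[ 0.58879015 -0.06986146  0.06110295] [-3.00285656 -0.40547618  4.99396913]
plate_a [0.513 0.055 0.023] 0.81
plate_a [ 0.299 -0.582  0.002] 0.71
plate_a [ 0.293 -0.357 -0.001] 0.7
plate_a [ 0.521 -0.099  0.022] 0.64
plate_a_left [ 0.455 -0.078  0.025] 0.65
plate_a_right [ 0.463 -0.124  0.02 ] 0.74
plate_a_right [ 0.548 -0.022  0.001] 0.56
```

View pics/g6.png

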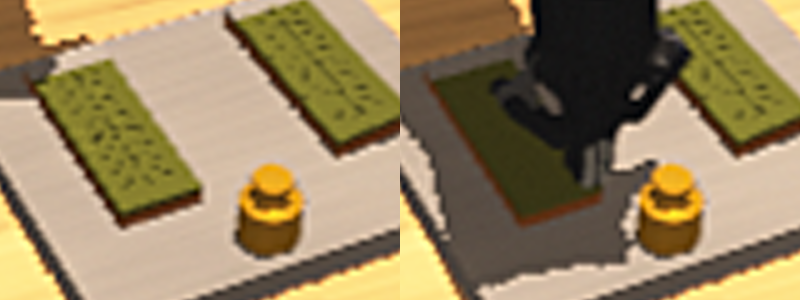

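Both corners stop at the same height, so force alone doesn't settle it. In the picture the far-left heavy corner looks about 1 px higher when pressed ((28,75) vs (35,85)). I'll compare frames pressed and unpressed.

Emit:
step_arm(series="0 0 0 -0.004 0;0 0 0 -0.006 0;0 0 0 0 0;0 0 0 0 0")

```text
clock: 27.75
position: [0.5893, -0.0701, 0.0711]
eef_rot: [-180.0, 0.8, -86.1]
ft_force: [-0.7, -0.2, 0.1]
gripper_width: 0.003
```

```bash
python3 - <<'E'
from h import *
g=grab_frame('scene'); save(g,'unpress_full.png')
A=cv2.imread('pics/press_full.png');B=cv2.imread('pics/unpress_full.png')
P=proj(g,[[.453,-.130,.032],[.45,-.075,.032],[.523,-.125,.032],[.6,-.12,.032]]);print(P.round(0))
x,y=280,175
f=lambda I:cv2.resize(I[y:y+75,x:x+75],(400,400),interpolation=cv2.INTER_CUBIC)
cv2.imwrite('pics/g7.png',cv2.hconcat([f(A),f(B)]))
d=np.abs(A.astype(int)-B).sum(2)
for p in P: 
    u,v=p.round().astype(int); print((u,v),d[v-5:v+6,u-5:u+6].mean().round(1))
for l in('plate_a','plate_a_left','plate_a_right'):
    for q in models.tip_of(g,l)[:4]: print(l,np.round(q['at'],3),round(q['confidence'],2))
E
```

```text
[[301. 204.]
 [316. 200.]
 [310. 217.]
 [320. 233.]]
(np.int64(301), np.int64(204)) 2.9
(np.int64(316), np.int64(200)) 18.2
(np.int64(310), np.int64(217)) 2.4
(np.int64(320), np.int64(233)) 2.4
plate_a [0.512 0.054 0.021] 0.87
plate_a [ 0.524 -0.097  0.024] 0.84
plate_a [ 0.302 -0.586  0.001] 0.57
plate_a [ 0.29  -0.359  0.002] 0.56
plate_a_left [ 0.453 -0.077  0.027] 0.71
plate_a_left [ 0.524 -0.099  0.029] 0.65
plate_a_right [ 0.461 -0.126  0.021] 0.68
```

View pics/g7.png

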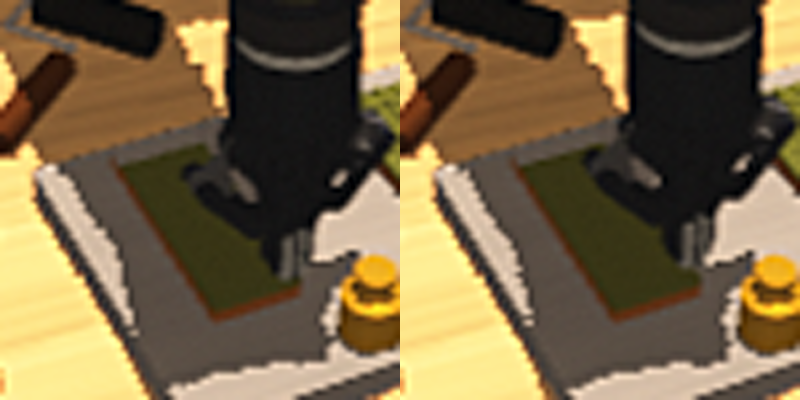

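Nothing moves at the plate's corners (frame differences of 2–3 are just noise), so this plate doesn't rock at the +y corner. On to the other plate, −y light corner first.

Emit:
step_arm(series="0 0 0 -0.025 0;0 -0.015 0 -0.01 0;0 -0.03 0 0 0;0 -0.03 0 0 0;0 -0.022 0 0 0;0 -0.01 0 0 0;0 0 0 0.02 0;0 0 0 0.01 0;0 0 0 0.004 0;0 0 0 0 0;0 0 0 0 0")

```text
clock: 28.87
position: [0.5812, 0.0362, 0.0729]
eef_rot: [179.9, 0.8, -86.1]
ft_force: [0.9, 0.0, -0.7]
gripper_width: 0.001
```

```bash
python3 - <<'E'
from h import *
print(monitor.state()['position'],monitor.state()['ft_force'])
save(grab_frame('scene'),'p1_up.png')
E
```

```text
[0.58118364 0.03620914 0.07293559] [ 0.86699628  0.03959892 -0.6766313 ]
```

Emit:
step_arm(series="0 0 0 0.003 0;0 0 0 0.003 0;0 0 0 0.002 0;0 0 0 0 0")

```text
clock: 29.25
position: [0.5812, 0.0366, 0.0647]
eef_rot: [179.9, 0.8, -86.1]
ft_force: [-0.6, -0.7, -0.2]
gripper_width: -0.002
```

Emit:
step_arm(series="0 0 0 0.0015 0;0 0 0 0.0015 0;0 0 0 0 0")

```text
clock: 29.5
position: [0.5813, 0.0369, 0.0619]
eef_rot: [180.0, 0.8, -86.1]
ft_force: [-0.0, -0.1, -1.0]
gripper_width: 0.002
```

Emit:
step_arm(series="0 0 0 0.001 0;0 0 0 0.001 0;0 0 0 0 0;0 0 0 0 0")

```text
clock: 29.83
position: [0.5816, 0.0374, 0.0612]
eef_rot: [-180.0, 0.9, -86.1]
ft_force: [-2.9, 1.1, 9.2]
gripper_width: -0.0
```

```bash
cat > cmp.py <<'E'
import sys; from h import *
def run(old,new,C,show=None):
    s=monitor.state();print(s['position'],s['ft_force'])
    g=grab_frame('scene');save(g,new);A=cv2.imread('pics/'+old).astype(int);B=cv2.imread('pics/'+new).astype(int)
    d=np.abs(A-B).sum(2)
    for p in proj(g,C).round().astype(int): print(p,d[p[1]-3:p[1]+4,p[0]-3:p[0]+4].mean().round(1))
    for l in('plate_a','plate_a_left','plate_a_right'):
        for q in models.tip_of(g,l)[:4]:
            if q['at'][1]>-.2: print(l,np.round(q['at'],3),round(q['confidence'],2))
    if show:
        u,v=proj(g,C).mean(0).astype(int); f=lambda I:cv2.resize(I[v-38:v+37,u-38:u+37].astype(np.uint8),(400,400),interpolation=cv2.INTER_CUBIC)
        cv2.imwrite('pics/'+show,cv2.hconcat([f(A),f(B)]))
P1=[[.441,.077,.032],[.445,.021,.032],[.514,.024,.032],[.586,.087,.032]]  # heavy+y, heavy-y, mid -y side, light+y
P2=[[.451,-.074,.032],[.454,-.130,.032],[.523,-.125,.032],[.596,-.064,.032]]
E
python3 -c "
from cmp import *
run('p1_up.png','p1_dn.png',P1,'c1.png')"
```

```text
[0.58164716 0.03738409 0.06124029] [-2.87913953  1.09588162  9.22957723]
[356 189] 76.7
[342 193] 33.3
[351 205] 26.1
[378 214] 31.2
plate_a [ 0.52  -0.101  0.028] 0.84
plate_a [0.509 0.055 0.02 ] 0.62
plate_a_left [ 0.455 -0.076  0.028] 0.76
plate_a_right [ 0.466 -0.125  0.022] 0.55
```

View pics/c1.png

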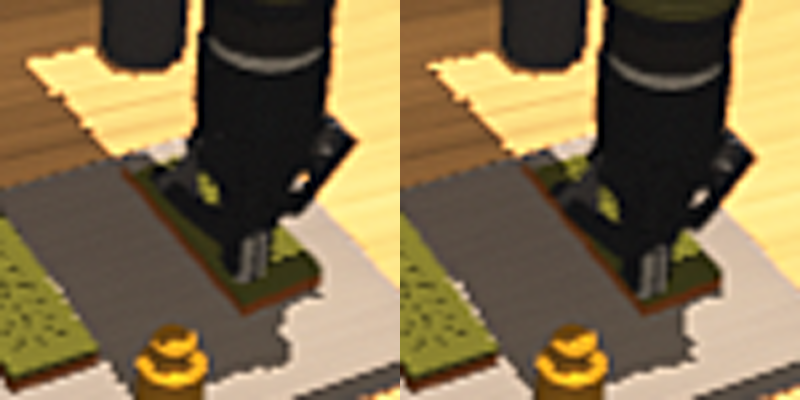

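Inconclusive on heavy +y (occluded), but the pressed −y corner itself has not moved visibly. Trying the +y corner.

Emit:
step_arm(series="0 0 0 -0.014 0;0 -0.015 0 0 0;0 -0.022 0 0 0;0 -0.01 0 0 0;0 0 0 0 0;0 0 0 0 0")

```text
clock: 30.53
position: [0.579, 0.0662, 0.0743]
eef_rot: [179.9, 1.7, -84.3]
ft_force: [0.2, -0.1, 0.3]
gripper_width: 0.0
```

```bash
python3 -c "
from cmp import *
print(monitor.state()['position']);save(grab_frame('scene'),'p1b_up.png')"
```

```text
[0.5789535  0.06616617 0.07433758]
```

Emit:
step_arm(series="0 0 0 0.003 0;0 0 0 0.003 0;0 0 0 0.003 0;0 0 0 0 0;0 0 0 0 0")

```text
clock: 31.0
position: [0.579, 0.0656, 0.0655]
eef_rot: [179.9, 1.7, -84.4]
ft_force: [-0.7, -0.2, -0.9]
gripper_width: -0.002
```

Emit:
step_arm(series="0 0 0 0.001 0;0 0 0 0.001 0;0 0 0 0 0")

```text
clock: 31.25
position: [0.5794, 0.0659, 0.0639]
eef_rot: [180.0, 1.7, -84.4]
ft_force: [0.6, 0.3, 0.1]
gripper_width: -0.001
```

Emit:
step_arm(series="0 0 0 0.001 0;0 0 0 0.001 0;0 0 0 0 0;0 0 0 0 0")

```text
clock: 31.58
position: [0.5795, 0.066, 0.062]
eef_rot: [180.0, 1.7, -84.4]
ft_force: [-0.5, 0.2, 0.4]
gripper_width: 0.0
```

```bash
python3 -c "
from cmp import *
run('p1b_up.png','p1b_dn.png',P1,'c2.png')"
```

```text
[0.57950662 0.06596202 0.06204314] [-0.48915481  0.17311465  0.43946315]
[356 189] 69.6
[342 193] 20.5
[351 205] 12.4
[378 214] 20.8
plate_a [0.513 0.055 0.024] 0.72
plate_a [ 0.522 -0.099  0.025] 0.67
plate_a_left [ 0.454 -0.078  0.024] 0.64
plate_a_right [ 0.465 -0.128  0.023] 0.98
plate_a_right [ 0.638 -0.035  0.028] 0.71
```

Emit:
step_arm(series="0 0 0 -0.011 0;0 -0.004 0 0 0;0 -0.005 0 0 0;0 -0.005 0 0 0;0 -0.004 0 0 0;0 0 0 0 0")

```text
clock: 32.28
position: [0.5782, 0.0759, 0.0734]
eef_rot: [180.0, 2.2, -83.6]
ft_force: [-0.8, 0.0, -0.0]
gripper_width: 0.003
```

```bash
python3 -c "
from cmp import *
s=monitor.state();print(s['position'],s['eef_rot'],s['qpos']);save(grab_frame('scene'),'p1b_up.png')"
```

```text
[0.57822419 0.07592759 0.07344868] [179.95525638   2.15022282 -83.60635489] [  6.34210042  23.72579735 -19.39968052  46.92123255   2.15018101
 179.94673906]
```

Joint 6 is at its 180° limit, which is what made those moves fall short. I'll turn the tool half round, which gives an equivalent grasp.

Emit:
step_arm(series="0 0 0 -0.02 -7;0 0 0 0 -7;0 0 0 0 -7;0 0 0 0 -7;0 0 0 0 -7;0 0 0 0 -7;0 0 0 0 -7;0 0 0 0 -7;0 0 0 0 -7;0 0 0 0 -7;0 0 0 0 -7;0 0 0 0 -7")

```text
clock: 33.33
position: [0.5784, 0.0746, 0.0933]
eef_rot: [-177.9, 0.3, 0.7]
ft_force: [0.0, -0.9, 0.1]
gripper_width: 0.002
```

Emit:
step_arm(series="0 0 0 0 -7;0 0 0 0 -7;0 0 0 0 -7;0 0 0 0 -7;0 0 0 0 -7;0 0 0 0 -7;0 0 0 0 -7;0 0 0 0 -7;0 0 0 0 -7;0 0 0 0 -7;0 0 0 0 -7;0 0 0 0 -7")

```text
clock: 34.33
position: [0.5784, 0.0746, 0.0933]
eef_rot: [-179.5, -2.1, 84.7]
ft_force: [0.6, 1.3, 0.1]
gripper_width: -0.002
```

Emit:
step_arm(series="0 0 0 0 -7;0 0 0 0 -3;0 0 0 0 0")

```text
clock: 34.58
position: [0.5783, 0.0746, 0.0933]
eef_rot: [-179.9, -2.1, 94.4]
ft_force: [0.1, -0.5, 0.3]
gripper_width: 0.001
```

Emit:
step_arm(series="0 0.006 0 0.01 0;0 0.003 0.002 0.01 0;0 0 0 0 0;0 0 0 0 0")

```text
clock: 34.92
position: [0.5787, 0.0848, 0.0725]
eef_rot: [-179.7, -2.1, 94.3]
ft_force: [0.7, 0.5, -0.2]
gripper_width: 0.0
```

```bash
python3 -c "
from cmp import *
s=monitor.state();print(s['position'],s['eef_rot']);save(grab_frame('scene'),'p1b_up.png')"
```

```text
[0.57868477 0.08479612 0.0724683 ] [-179.748614     -2.11847851   94.3429528 ]
```

Emit:
step_arm(series="0 0 0 0.003 0;0 0 0 0.003 0;0 0 0 0.002 0;0 0 0 0 0;0 0 0 0 0")

```text
clock: 35.38
position: [0.5796, 0.0847, 0.0658]
eef_rot: [-179.9, -2.1, 94.3]
ft_force: [0.0, 1.3, 0.3]
gripper_width: 0.001
```

Emit:
step_arm(series="0 0 0 0.001 0;0 0 0 0.001 0;0 0 0 0 0")

```text
clock: 35.63
position: [0.5797, 0.0849, 0.0638]
eef_rot: [-179.9, -2.1, 94.3]
ft_force: [-0.0, 0.2, 0.1]
gripper_width: -0.003
```

Emit:
step_arm(series="0 0 0 0.001 0;0 0 0 0.001 0;0 0 0 0 0;0 0 0 0 0")

```text
clock: 35.97
position: [0.5798, 0.085, 0.0619]
eef_rot: [-179.9, -2.1, 94.3]
ft_force: [-0.3, 0.4, 1.2]
gripper_width: 0.002
```

```bash
python3 -c "
from cmp import *
run('p1b_up.png','p1b_dn.png',P1,'c2.png')"
```

```text
[0.57977215 0.08498405 0.06191684] [-0.34702154  0.40168395  1.16884299]
[356 189] 26.0
[342 193] 24.3
[351 205] 14.9
[378 214] 33.7
plate_a [0.514 0.053 0.021] 0.92
plate_a [ 0.524 -0.1    0.027] 0.79
plate_a_left [ 0.455 -0.076  0.025] 0.93
plate_a_right [ 0.464 -0.127  0.023] 0.6
```

Emit:
step_arm(series="0 0 0 0.001 0;0 0 0 0.0005 0;0 0 0 0 0;0 0 0 0 0")

```text
clock: 36.5
position: [0.5799, 0.0851, 0.0612]
eef_rot: [-179.9, -2.1, 94.3]
ft_force: [-2.4, 0.1, 6.3]
gripper_width: -0.005
```

```bash
python3 -c "
from cmp import *
run('p1b_up.png','p1b_dn2.png',P1,'c2.png')"
```

```text
[0.57986929 0.0851226  0.06124703] [-2.39016381  0.13916258  6.32461755]
[356 189] 26.1
[342 193] 26.0
[351 205] 17.2
[378 214] 35.0
plate_a [0.51  0.054 0.023] 0.75
plate_a [ 0.521 -0.099  0.023] 0.73
plate_a_left [ 0.452 -0.077  0.025] 0.76
plate_a_right [ 0.462 -0.127  0.023] 0.72
```

View pics/c2.png

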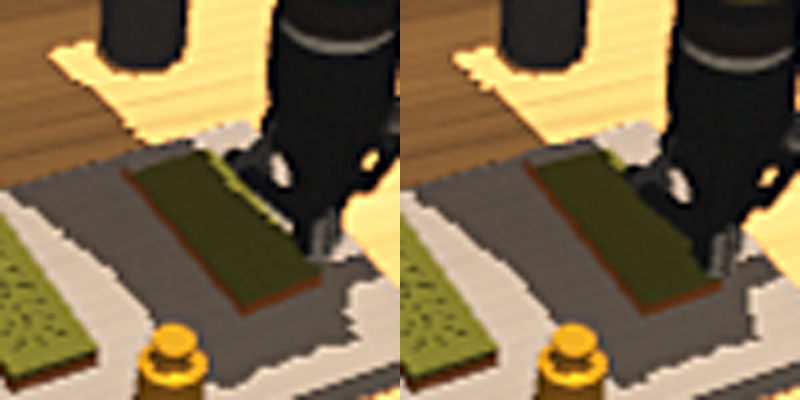

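The light +y corner looks lower ((322,268)→(720,280)) and the heavy −y corner higher ((122,170)→(525,160)) when pressed. I'll put numbers on that with patch tracking.

```bash
python3 - <<'E'
from h import *
A,B,N=[cv2.imread('pics/'+n,0) for n in('p1b_up.png','p1b_dn2.png','p1b_dn.png')]
P=np.float32([[342,193],[345,190],[343,196],[347,203],[354,211],[363,217],[365,214],[371,213],[300,209],[315,226]]).reshape(-1,1,2)
for X in(N,B):
    q,st,e=cv2.calcOpticalFlowPyrLK(A,X,P,None,winSize=(9,9),maxLevel=1); print(np.c_[P[:,0],(q-P)[:,0].round(2),st,e.round(1)].tolist())
E
```

```text
[[342.0, 193.0, 0.15000000596046448, -0.12999999523162842, 1.0, 5.199999809265137], [345.0, 190.0, 0.23999999463558197, -0.07000000029802322, 1.0, 7.699999809265137], [343.0, 196.0, 0.28999999165534973, -0.8500000238418579, 1.0, 2.4000000953674316], [347.0, 203.0, 3.0999999046325684, 2.930000066757202, 1.0, 1.399999976158142], [354.0, 211.0, 0.5299999713897705, 0.05000000074505806, 1.0, 1.7000000476837158], [363.0, 217.0, 0.27000001072883606, 0.12999999523162842, 1.0, 1.5], [365.0, 214.0, 0.3199999928474426, 0.07000000029802322, 1.0, 0.8999999761581421], [371.0, 213.0, 0.03999999910593033, 1.3799999952316284, 1.0, 3.700000047683716], [300.0, 209.0, -0.0, 0.0, 1.0, 0.6000000238418579], [315.0, 226.0, -0.0, -0.0, 1.0, 0.699999988079071]]
[[342.0, 193.0, 0.15000000596046448, -0.2199999988079071, 1.0, 5.199999809265137], [345.0, 190.0, 0.23000000417232513, -0.11999999731779099, 1.0, 8.199999809265137], [343.0, 196.0, 0.33000001311302185, -0.9800000190734863, 1.0, 2.299999952316284], [347.0, 203.0, 0.10000000149011612, -0.8700000047683716, 1.0, 1.600000023841858], [354.0, 211.0, -1.659999966621399, -2.700000047683716, 1.0, 2.0], [363.0, 217.0, 0.30000001192092896, 0.12999999523162842, 1.0, 1.7000000476837158], [365.0, 214.0, 0.44999998807907104, 0.12999999523162842, 1.0, 1.100000023841858], [371.0, 213.0, 0.019999999552965164, 1.440000057220459, 1.0, 3.9000000953674316], [300.0, 209.0, 0.0, 0.009999999776482582, 1.0, 0.699999988079071], [315.0, 226.0, -0.009999999776482582, -0.0, 1.0, 0.800000011920929]]
```

The tracking shows the rock: light +y corner down 1.4 px, pivot still, heavy −y corner up about 1 px, the other plate at 0.0 px, with 6 N on the finger. So the +y plate is the twisted one. Let go and grip it.

Emit:
step_arm(series="0 0 0 -0.003 0;0 0 0 -0.01 0;0.04 0 0 -0.025 0;0.085 0 -0.005 -0.015 0;0.085 -0.008 -0.02 0 0;0.085 -0.01 -0.02 0 0;0.085 -0.008 -0.018 0 0;0.085 0 -0.006 0.005 0;0.085 0 0 0.01 0;0.085 0 0 0.01 0;0.085 0 0 0 0;0.085 0 0 0 0")

```text
clock: 37.7
position: [0.513, 0.0532, 0.0864]
eef_rot: [-179.8, -2.1, 94.4]
ft_force: [0.0, -0.9, 0.2]
gripper_width: 1.0
```

```bash
python3 - <<'E'
from h import *
s=monitor.state();print(s['position'],s['eef_rot'],s['gripper_width'])
g=grab_frame('scene')
for d in models.tip_of(g,'plate_a')[:4]: print(np.round(d['at'],3),round(d['confidence'],2))
E
```

```text
[0.51300283 0.05322182 0.08643687] [-179.80233725   -2.13413314   94.37475655] 1.0001221305259378
[ 0.29  -0.36  -0.003] 0.81
[ 0.523 -0.099  0.029] 0.76
[ 0.298 -0.584  0.001] 0.73
[0.512 0.056 0.024] 0.72
```

Emit:
step_arm(series="0.085 0.001 0 0.01 0;0.085 0 0 0.01 0;0.085 0 0 0.008 0;0.085 0 0 0.005 0;0.085 0 0 0.003 0;0.085 0 0 0 0")

```text
clock: 38.3
position: [0.512, 0.0552, 0.0506]
eef_rot: [-179.8, -2.1, 94.3]
ft_force: [-1.1, 0.2, 0.1]
gripper_width: 0.997
```

Emit:
step_arm(series="0.05 0 0 0 0;0.03 0 0 0 0;0.03 0 0 0 0;0.03 0 0 0 0;0.03 0 0 0 0;0.03 0 0 0 0;0.03 0 0 0 0")

```text
clock: 38.88
position: [0.5134, 0.0552, 0.0526]
eef_rot: [-180.0, -2.1, 94.4]
ft_force: [-1.2, -1.1, 5.1]
gripper_width: 0.633
```

Emit:
step_arm(series="0.03 0 0 -0.005 0;0.03 0 0 -0.015 0;0.03 0 0 -0.025 0;0.03 0 0 -0.025 0;0.03 0.02 0.003 -0.02 0;0.03 0.035 0.006 0 0;0.03 0.04 0.007 0 0;0.03 0.04 0.007 0 0;0.03 0.04 0.007 0 0;0.03 0.04 0.007 0 0;0.03 0.035 0.006 0 0;0.03 0.02 0.003 0 0")

```text
clock: 39.88
position: [0.5384, 0.3284, 0.1517]
eef_rot: [-179.9, -2.2, 94.5]
ft_force: [0.4, -0.7, -2.8]
gripper_width: 0.626
```

Emit:
step_arm(series="0.03 0.012 0.002 0 0;0.03 0.004 0 0 0;0.03 0 0 0 0;0.03 0 0 0 0")

```text
clock: 40.22
position: [0.539, 0.3391, 0.1518]
eef_rot: [-179.8, -2.1, 94.3]
ft_force: [0.3, -0.4, -2.9]
gripper_width: 0.629
```

```bash
python3 - <<'E'
from h import *
s=monitor.state();print(s['position'],s['eef_rot'],s['gripper_width'],s['ft_force'])
g=grab_frame('scene')
for l in('plate_a','plate_a_left','tray'):
  for d in models.tip_of(g,l)[:4]: print(l,np.round(d['at'],3),round(d['confidence'],2))
cv2.imwrite('pics/g8.png',cv2.resize(g['image'][110:260,340:500],(640,600),interpolation=cv2.INTER_CUBIC)[:,:,::-1])
E
```

```text
[0.53902783 0.33911603 0.15179525] [-179.84504606   -2.06090507   94.30184878] 0.6289931701421485 [ 0.29311345 -0.44129478 -2.85243741]
plate_a [ 0.294 -0.358 -0.   ] 0.86
plate_a [ 0.521 -0.096  0.029] 0.78
plate_a [ 0.297 -0.583 -0.   ] 0.72
plate_a [0.538 0.343 0.122] 0.61
plate_a_left [ 0.457 -0.076  0.025] 0.97
tray [ 0.541  0.345 -0.004] 0.68
```

Emit:
step_arm(series="0.03 0 0 0.015 0;0.03 0 0 0.025 0;0.03 0 0 0.025 0;0.03 0 0 0.02 0;0.03 0 0 0.015 0;0.03 0 0 0.008 0;0.03 0 0 0.004 0;0.03 0 0 0 0;0.03 0 0 0 0")

```text
clock: 41.17
position: [0.5395, 0.3447, 0.041]
eef_rot: [-180.0, -2.2, 94.3]
ft_force: [0.6, 0.3, -2.6]
gripper_width: 0.631
```

Emit:
step_arm(series="0.03 0 0 0.002 0;0.03 0 0 0.001 0;0.03 0 0 0 0;0.03 0 0 0 0")

```text
clock: 41.5
position: [0.539, 0.3449, 0.0376]
eef_rot: [-179.9, -2.1, 94.4]
ft_force: [0.0, -0.9, -1.9]
gripper_width: 0.633
```

Emit:
step_arm(series="0.03 0 0 0.0015 0;0.03 0 0 0.001 0;0.03 0 0 0 0;0.03 0 0 0 0")

```text
clock: 41.83
position: [0.5387, 0.3448, 0.0345]
eef_rot: [-179.9, -2.1, 94.3]
ft_force: [-0.3, -0.3, -2.9]
gripper_width: 0.629
```

Emit:
step_arm(series="0.03 0 0 0.0015 0;0.03 0 0 0 0;0.03 0 0 0 0")

```text
clock: 42.08
position: [0.5387, 0.3449, 0.033]
eef_rot: [-179.9, -2.1, 94.3]
ft_force: [-0.4, -0.2, -2.2]
gripper_width: 0.63
```

Emit:
step_arm(series="0.03 0 0 0.0015 0;0.03 0 0 0 0;0.03 0 0 0 0")

```text
clock: 42.33
position: [0.5389, 0.345, 0.0327]
eef_rot: [-179.9, -2.1, 94.3]
ft_force: [-2.4, -2.2, 4.9]
gripper_width: 0.63
```

Emit:
step_arm(series="0.06 0 0 -0.001 0;0.065 0 0 0 0;0.075 0 0 0 0;0.085 0 0 0 0;0.085 0 0 0 0;0.085 0 0 0 0")

```text
clock: 42.83
position: [0.5388, 0.3449, 0.0326]
eef_rot: [-179.9, -2.1, 94.3]
ft_force: [-0.3, 0.4, -0.9]
gripper_width: 0.997
```

Emit:
step_arm(series="0.085 0 0 -0.01 0;0.085 0 0 -0.02 0;0.085 0 0 -0.03 0;0.085 0 0 -0.03 0;0.085 0 0 -0.03 0;0.085 0 -0.01 -0.03 0;0.085 0 -0.03 -0.02 0;0.085 0 -0.04 0 0;0.085 0 -0.03 0 0;0.085 0 -0.01 0 0;0.085 0 0 0 0;0.085 0 0 0 0")

```text
clock: 43.83
position: [0.4203, 0.3299, 0.2036]
eef_rot: [-180.0, -2.2, 94.4]
ft_force: [0.6, -0.1, 0.9]
gripper_width: 0.995
```

```bash
python3 - <<'E'
from h import *
s=monitor.state();print(s['position'],s['clock'],s['ft_force'])
g=grab_frame('scene');f=grab_frame('top')
for q in(g,f):
 for l in('plate_a','weight','tray'):
  for d in models.tip_of(q,l)[:4]: print(l,np.round(d['at'],3),round(d['confidence'],2))
cv2.imwrite('pics/g9.png',cv2.resize(g['image'][140:270,280:480],(800,520),interpolation=cv2.INTER_CUBIC)[:,:,::-1])
E
```

```text
[0.42031367 0.32986902 0.20364083] 43.8333 [ 0.62435759 -0.13628192  0.88091494]
plate_a [ 0.3   -0.583  0.003] 0.76
plate_a [ 0.524 -0.098  0.023] 0.72
plate_a [0.538 0.347 0.005] 0.7
plate_a [ 0.293 -0.359 -0.002] 0.63
weight [ 0.636 -0.035  0.029] 0.45
tray [ 0.541  0.343 -0.   ] 0.58
plate_a [0.544 0.343 0.006] 0.94
plate_a [ 0.285 -0.363  0.001] 0.93
plate_a [ 0.524 -0.097  0.028] 0.68
plate_a [ 0.298 -0.584 -0.001] 0.56
weight [ 0.638 -0.034  0.02 ] 0.44
tray [ 0.541  0.342 -0.   ] 0.68
```

View pics/g9.png

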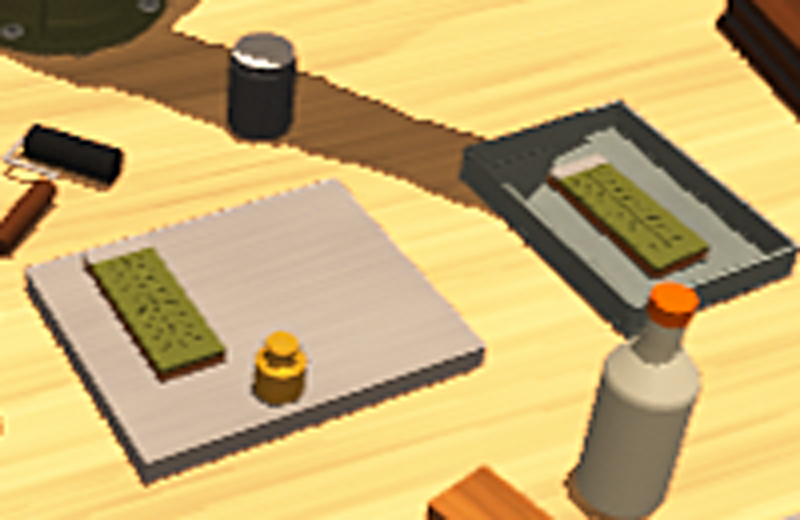

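The picture shows one plate flat in the tray at (630,215), the other on the surface plate at (155,310), the weight unmoved at (280,370), and the gripper clear.

```bash
python3 -c "
from h import *
print(job_done(), monitor.state()['clock'])"
```

```text
the job is handed in; nothing more can be done
the job is handed in; nothing more can be done
```

I laid both plates on the surface plate, found the twisted one by pressing, and moved it to the tray. The job was handed in at about 44 s of the 72 s allowed; no verdict was reported.

**How the twisted plate was picked:** The plate from the +y side of the rack was the twisted one.
- **Rocking:** I pressed its +y green corner down with about 6 N. Comparing pictures before and after, that corner dropped about 1.4 px. The opposite heavy corner rose by roughly 0.2–1 px, depending on the patch tracked. Two reference points on the surface side did not move.
- **The other plate:** It showed no movement when its +y corner was pressed. Its −y corner was checked by contact height only, not by picture.
- **Force readings:** On their own these could not tell the two plates apart, because every corner stopped at about the same height. The pictures decided it.

**Last checks:**
- **Twisted plate:** The networks put it in the tray at about (0.54, 0.345, 0.005), embossed side up.
- **Flat plate:** It is on the surface plate at about (0.524, −0.098). Its height readings varied from 0.023 to 0.029 m over the run, within the networks' error. I did not measure its tilt.
- **Weight and gripper:** The weight is within a few millimetres of where it started, and the gripper is clear and open.

**What went wrong:** Joint 6 ran into its 180° limit during the first placing and again while probing the +y plate. Some moves fell short and the tool was left tilted about 2°. I turned the tool half round to carry on.

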